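Sort the chrome lenses into their job dishes

ROBOT

A 7-joint arm with a two-finger parallel gripper is mounted at the origin on the work surface. World frame = base frame: x ahead of the robot, y to its left, z up, the work surface at z = 0. Lengths are in m, angles in rad, forces in N, time in s.
With the tool pointing down it reaches from about 0.35 to 0.9 m from the base axis. Payload 8.1 kg.
Tool frame: the origin (TCP) lies on the mounting face of the last link; the fingertips stand 173 mm ahead of it and the grasp point (between the pads) lies 155 mm ahead of it (arm.tcp_to_grasp is the distance from the TCP to the grasp point, in m); z points along the fingers, x is the direction in which the jaws open and shut, and the axes are right-handed (so a half turn about z gives the same grasp; the last joint's range is limited). The gripper opens to 85 mm and grips with 20 to 120 N. Pads are 22 mm wide; open, the fingers measure 114 mm over their backs; the gripper's body (76 mm by 85 mm) begins 54 mm behind the grasp point. The pads swing forward as they close: fully open they stand 13 mm farther back than shut.
Start: joints at [-1.205, 0.434, 0.025, 1.573, -0.012, 1.134, -0.075], TCP at [0.282, 0.558, 0.405] pointing down, gripper open.
Joint ranges: [-2.62, 2.62], [-0.44, 2.09], [-1.27, 1.32], [0.08, 2.57], [-1.32, 4.46], [0.12, 2], [-2.74, 2.74]. Speed limits (rad/s): [2.22, 2.22, 3.01, 3.01, 3.14, 3.14, 3.14].

INTERFACE

Orientations are given as a 3x3 rotation matrix whose columns are the frame's x, y, z axes.
In Python, from cell import arm, fingers, read_camera, ticket gives the robot as it stands. The module is installed in compiled form; this text tells all that it offers. Calls block until the motion is done:
- arm.movep(position, orientation): joint-space move of the TCP to a pose.
- arm.movel(position, orientation=None, speed=0.15, max_force=None): straight line of the TCP; orientation=None keeps the orientation; speed is the mean speed in m/s. With max_force (N) it stops when the force on the tool has changed by that much, and returns True; else False.
- arm.goto_joints(angles): joint-space move.
- fingers.gripper_to(opening, f_grip=None): opening from 0.0 (shut) to 1.0 (fully open); f_grip is the grip in N (None keeps the last); returns when the fingers have stopped.
- arm.wait(seconds).
- arm.solve_ik(position, orientation): joint angles nearest the present ones, or None.
- read_camera(name): name is "side" or "top"; returns a dict with "image" (384x512x3 uint8, red, green, blue), "camera_matrix" (3x3 intrinsics, pixels), "dist_coeffs" ([k1, k2, p1, p2, k3] as OpenCV has them; the pictures are not rectified), "R" (3x3) and "t" (3): a world point X has camera coordinates R X + t. Camera axes: x right, y down, z forward; pixel columns grow to the right and rows downward; lengths in m; the calibration is good to about 2 mm. A picture is of the moment at which its call begins. There is no depth.
A pose or a line that the arm cannot do raises arm.MotionError and nothing moves.
- ticket.hand_in(): hands the job in, once; it reports no verdict.
Readings, each from a call of its own:
- arm.current_clock(): time.
- arm.current_q(): joint angles.
- arm.current_qd(): joint speeds.
- arm.current_joint_efforts(): joint torques, N m.
- arm.current_position(): TCP position.
- arm.current_orientation(): TCP orientation.
- arm.current_wrist_force(): force on the tool from outside, world axes, zero at the start.
- arm.current_moment(): the same for the moment, N m.
- arm.current_grip_width(): opening from 0.0 (shut) to 1.0 (fully open).
Only numpy, scipy, OpenCV 4.12 (cv2) and the standard library are available. Lean on these libraries where they do the work, as an engineer would, in place of code of your own. Each camera call takes 0.05 s, during which the arm holds its last target.

TASK

Put each of the four chrome lenses into the dish of the same colour as the ring round its top, standing upright in the dish and let go. The lenses are delicate: set them down, do not drop them or tip them over. Leave the black lenses standing where they are.

Things in the scene. Friction and masses are not known exactly. Their poses are not given: they have to be found in the camera images.
- chrome_red: loose camera lens with a bare chrome (silver) barrel and a red ring round its top edge: an upright solid cylinder, 44 mm diameter, 58 mm tall, standing on its rear mount; the dark front glass faces up. Weighs 0.08 to 0.31 kg. Origin at the centre of its underside, z along its axis, up; yaw has no meaning (round). Grip it across its diameter, anywhere up its side.
- chrome_yellow: loose camera lens with a bare chrome (silver) barrel and a yellow ring round its top edge: an upright solid cylinder, 38 mm diameter, 46 mm tall, standing on its rear mount; the dark front glass faces up. Weighs 0.08 to 0.31 kg. Origin at the centre of its underside, z along its axis, up; yaw has no meaning (round). Grip it across its diameter, anywhere up its side.
- chrome_green: loose camera lens with a bare chrome (silver) barrel and a green ring round its top edge: an upright solid cylinder, 48 mm diameter, 66 mm tall, standing on its rear mount; the dark front glass faces up. Weighs 0.08 to 0.31 kg. Origin at the centre of its underside, z along its axis, up; yaw has no meaning (round). Grip it across its diameter, anywhere up its side.
- chrome_purple: loose camera lens with a bare chrome (silver) barrel and a purple ring round its top edge: an upright solid cylinder, 40 mm diameter, 52 mm tall, standing on its rear mount; the dark front glass faces up. Weighs 0.08 to 0.31 kg. Origin at the centre of its underside, z along its axis, up; yaw has no meaning (round). Grip it across its diameter, anywhere up its side.
- black_red: loose camera lens with a black barrel and a red ring round its top edge, 44 mm diameter, 58 mm tall, standing upright; not part of the job, stays where it is. Origin at the centre of its underside, z up. All lenses and dishes start on the bench top (z = 0), centres at least 100 mm apart.
- black_green: loose camera lens with a black barrel and a green ring round its top edge, 40 mm diameter, 50 mm tall, standing upright; not part of the job, stays where it is. Origin at the centre of its underside, z up. Among them, as far apart, also stand a black lens cap (52 mm across, 10 mm tall) and a jar (40 mm across, 35 mm tall), not listed.
- dish_red: red round shallow dish with a grey felt disc inside, open at the top, fixed to the bench: outer diameter 84 mm at the rim, 16 mm high, wall 3 mm, inner floor 4 mm above the bench and at least 74 mm across. Origin at the centre of its underside, on the bench; z up.
- dish_yellow: yellow round shallow dish with a grey felt disc inside, open at the top, fixed to the bench: outer diameter 84 mm at the rim, 16 mm high, wall 3 mm, inner floor 4 mm above the bench and at least 74 mm across. Origin at the centre of its underside, on the bench; z up.
- dish_green: green round shallow dish with a grey felt disc inside, open at the top, fixed to the bench: outer diameter 84 mm at the rim, 16 mm high, wall 3 mm, inner floor 4 mm above the bench and at least 74 mm across. Origin at the centre of its underside, on the bench; z up.
- dish_purple: purple round shallow dish with a grey felt disc inside, open at the top, fixed to the bench: outer diameter 84 mm at the rim, 16 mm high, wall 3 mm, inner floor 4 mm above the bench and at least 74 mm across. Origin at the centre of its underside, on the bench; z up.

How it is judged:
By the outcome, as a careful person would: the job done as asked, in the order asked, and still so for the second after the job is handed in, with the robot touching nothing.
It also fails if it takes over 106 s, if anything falls off the work surface, if the arm or the gripper's body presses on something with over 40 N, if the wrist force passes 120 N, or if a joint passes its speed limit or range.

## Working session

There is one attempt and no reset: what is moved stays moved. The work goes in short steps, each a Python script; the robot and the scene stay as the last script left them, time stands still between calls to the robot, and variables do not carry over. Pictures are saved under pics/ and viewed, and the job is handed in when it is done.

```bash
mkdir -p pics
python3 - <<'E'
from cell import arm, fingers, read_camera
import cv2,numpy as np
for n in("top","side"):
    c=read_camera(n); cv2.imwrite(f"pics/{n}0.png",c["image"][:,:,::-1])
    np.savez(f"{n}0.npz",**c)
    print(n,c["camera_matrix"].tolist(),c["dist_coeffs"],c["R"].round(4).tolist(),c["t"], (-c["R"].T@c["t"]).round(3))
print(arm.current_clock(),arm.tcp_to_grasp,arm.current_orientation().round(3).tolist() if hasattr(arm.current_orientation(),'round') else arm.current_orientation(), arm.current_grip_width())
E
```

```text
top [[437.83984561703016, 0.0, 263.1674346885372], [0.0, 437.83984561703016, 190.91282864408632], [0.0, 0.0, 1.0]] [-0.16517776  0.          0.          0.          0.        ] [[0.0089, -1.0, 0.0015], [-0.9905, -0.0091, -0.137], [0.137, -0.0003, -0.9906]] [-0.01949352  0.54499641  1.05847565] [ 0.395 -0.014  1.123]
side [[487.70108162106584, 0.0, 259.0256565155322], [0.0, 487.70108162106584, 192.16669423221495], [0.0, 0.0, 1.0]] [0.05946574 0.         0.         0.         0.        ] [[0.9721, -0.2346, 0.0012], [-0.1383, -0.5772, -0.8048], [0.1895, 0.7822, -0.5936]] [-0.50747845  0.11088463  1.39704434] [ 0.244 -1.148  0.919]
0.1 0.1547 [[0.452, 0.892, -0.001], [0.892, -0.452, -0.001], [-0.001, 0.0, -1.0]] 0.9992961886840487
```

View pics/top0.png

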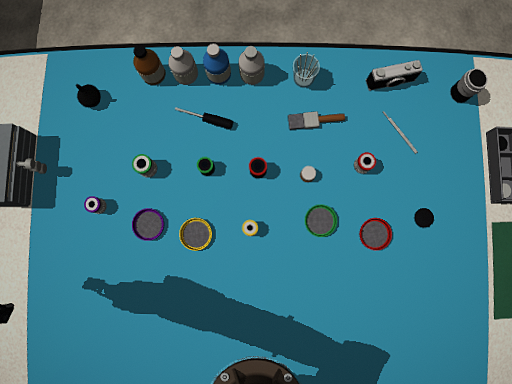

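View pics/side0.png

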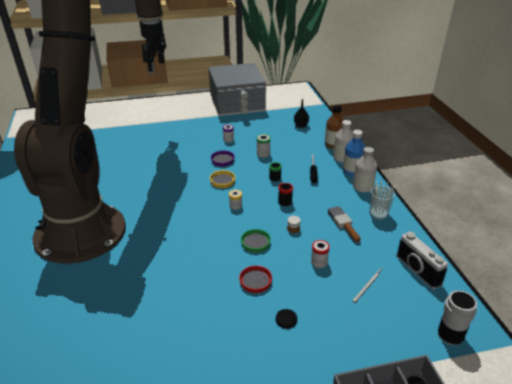

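The top view shows the purple dish at (149,224), yellow at (196,234), green at (321,220) and red at (376,234). The chrome lenses are purple (93,204), green (143,164), red (367,161) and yellow (250,228). The black lenses are at (205,165) and (258,166). The side view agrees with this. Next I'll measure with colour masks.

```bash
cat > vis.py <<'E'
import cv2,numpy as np
RNG={'red':[(0,8),(172,180)],'yellow':[(18,34)],'green':[(42,85)],'purple':[(122,160)]}
H={'red':.058,'yellow':.046,'green':.066,'purple':.052}
D={'red':.044,'yellow':.038,'green':.048,'purple':.040}
def ray(c,uv,z):
    p=cv2.undistortPoints(np.array([[uv]],float),c["camera_matrix"],c["dist_coeffs"])[0,0]
    R,t=c["R"],c["t"]; o=-R.T@t; d=R.T@np.array([p[0],p[1],1])
    return (o+d*(z-o[2])/d[2])
def proj(c,X):
    return cv2.projectPoints(np.array([X],float),cv2.Rodrigues(c["R"])[0],c["t"],c["camera_matrix"],c["dist_coeffs"])[0][0,0]
def blobs(c,col,smin=90,vmin=50):
    hsv=cv2.cvtColor(np.ascontiguousarray(c["image"]),cv2.COLOR_RGB2HSV)
    m=np.zeros(hsv.shape[:2],np.uint8)
    for a,b in RNG[col]: m|=cv2.inRange(hsv,(a,smin,vmin),(b,255,255))
    n,l,s,ce=cv2.connectedComponentsWithStats(m,connectivity=8)
    out=[]
    for i in range(1,n):
        if s[i,4]<12: continue
        ys,xs=np.where(l==i); out.append((s[i],np.stack([xs,ys],1)))
    return out
def worldfit(c,pts,z):
    "outer circle of the mask's hull cast on plane z: centre & diameter"
    h=cv2.convexHull(pts.astype(np.int32))[:,0].astype(float)
    W=np.array([ray(c,p,z)[:2] for p in h])
    A=np.c_[2*W,np.ones(len(W))]; s=np.linalg.lstsq(A,(W**2).sum(1),rcond=None)[0]
    return s[:2], 2*np.sqrt(s[2]+s[:2]@s[:2])
E
python3 - <<'E'
from vis import *
for n in("top","side"):
    c=dict(np.load(f"{n}0.npz"))
    for col in RNG:
        for s,p in blobs(c,col,70):
            if s[4]>1500: continue
            big=s[2]>22
            z=.016 if big else H[col]-.001
            xy,d=worldfit(c,p,z)
            print(n,col,'bbox',s[:4].tolist(),'n',s[4],'z',z,'xy',xy.round(4),'d',round(d*1e3,1))
c=dict(np.load("top0.npz"));im=c["image"][:,:,::-1]
a=cv2.resize(im[140:260,70:270],None,fx=4,fy=4,interpolation=0);cv2.imwrite("pics/z1.png",a)
a=cv2.resize(im[140:260,235:435],None,fx=4,fy=4,interpolation=0);cv2.imwrite("pics/z2.png",a)
E
```

```text
top red bbox [357, 152, 19, 19] n 121 z 0.057 xy [ 0.6205 -0.2724] d 46.5
top red bbox [249, 157, 18, 19] n 121 z 0.057 xy [ 0.6048 -0.    ] d 45.2
top red bbox [359, 218, 33, 32] n 321 z 0.016 xy [ 0.4408 -0.3019] d 83.7
top yellow bbox [179, 218, 33, 33] n 323 z 0.016 xy [0.437  0.1568] d 82.7
top yellow bbox [242, 220, 16, 16] n 96 z 0.045 xy [0.4531 0.0176] d 38.6
top green bbox [132, 154, 19, 20] n 108 z 0.065 xy [0.6081 0.2911] d 49.0
top green bbox [197, 157, 16, 16] n 99 z 0.065 xy [0.6055 0.1313] d 40.4
top green bbox [305, 204, 32, 33] n 306 z 0.016 xy [ 0.4745 -0.1609] d 82.9
top purple bbox [84, 196, 16, 16] n 79 z 0.051 xy [0.5064 0.4193] d 40.5
top purple bbox [132, 208, 32, 33] n 205 z 0.016 xy [0.46  0.281] d 82.6
side red bbox [279, 183, 14, 11] n 84 z 0.057 xy [ 0.6002 -0.0081] d 49.7
side red bbox [312, 242, 17, 13] n 89 z 0.057 xy [ 0.6165 -0.2816] d 48.4
side red bbox [240, 266, 32, 27] n 349 z 0.016 xy [ 0.4372 -0.3105] d 86.6
side yellow bbox [10, 0, 33, 29] n 574 z 0.016 xy [-0.3645  2.1288] d 516.6
side yellow bbox [89, 0, 52, 24] n 589 z 0.016 xy [0.1081 2.0
[... 205 characters left out ...]
0.016 xy [0.4332 0.1413] d 89.7
side yellow bbox [229, 191, 13, 10] n 62 z 0.045 xy [0.4497 0.0054] d 43.1
side green bbox [306, 0, 21, 32] n 193 z 0.065 xy [1.2053 1.5936] d 519.7
side green bbox [258, 13, 13, 25] n 64 z 0.065 xy [0.9312 1.4664] d 342.9
side green bbox [271, 20, 9, 33] n 47 z 0.065 xy [0.9896 1.2824] d 415.8
side green bbox [257, 135, 13, 8] n 43 z 0.065 xy [0.6043 0.2795] d 55.7
side green bbox [269, 162, 13, 9] n 70 z 0.065 xy [0.5979 0.1009] d 45.3
side green bbox [241, 229, 30, 24] n 297 z 0.016 xy [ 0.4697 -0.1706] d 89.7
side purple bbox [223, 127, 10, 5] n 27 z 0.051 xy [0.501  0.4011] d 37.2
side purple bbox [212, 151, 22, 15] n 148 z 0.051 xy [0.4478 0.2104] d 83.5
```

View pics/z1.png

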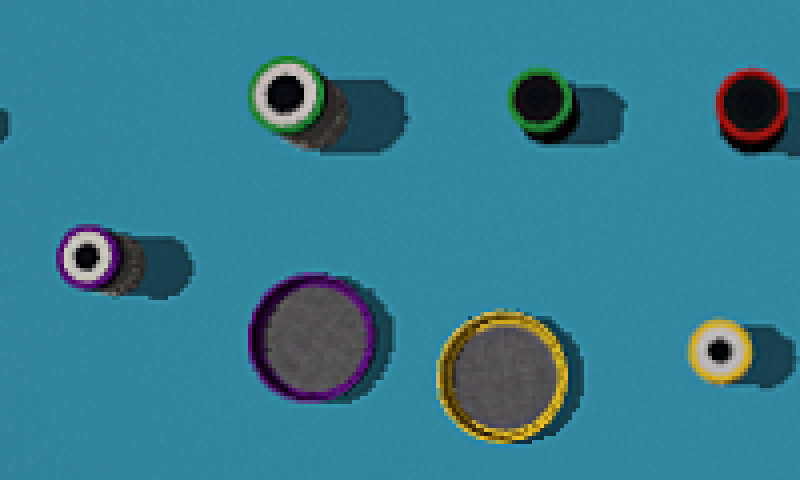

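View pics/z2.png

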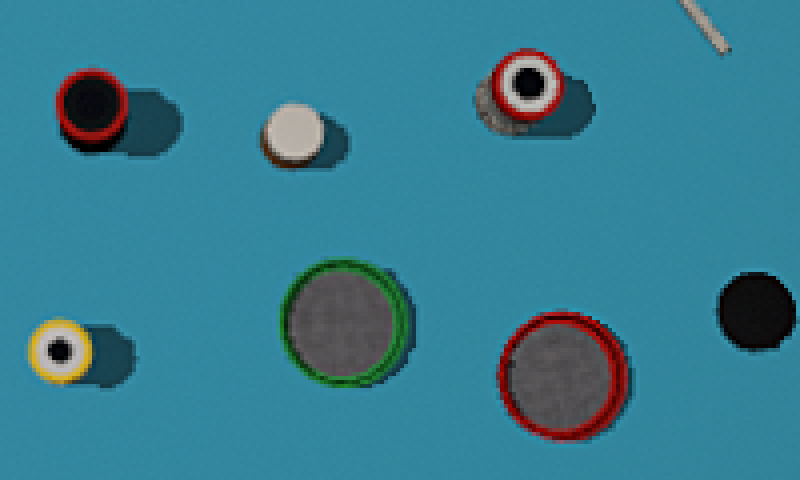

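Both views agree on what each object is, and the top-view diameters match the given sizes. The side-view centres sit about 10 mm towards the camera. I suspect the visible outer walls are in the mask there, so I'll check using only the far arcs.

Run:
```python
from vis import *
from scipy.optimize import least_squares
cs={n:dict(np.load(f"{n}0.npz")) for n in("top","side")}
def far(n,p,z,d):
    c=cs[n];h=cv2.convexHull(p.astype(np.int32))[:,0].astype(float)
    xc=np.median
    W=np.array([ray(c,q,z)[:2] for q in h]); o=(-c["R"].T@c["t"])[:2]
    m=W.mean(0); f=(m-o)/np.linalg.norm(m-o)
    k=(W-m)@f>0.0
    r=least_squares(lambda x:np.hypot(*(W[k]-x).T)-d/2,m+0*f)
    return r.x,np.sqrt((r.fun**2).mean()),k.sum()
for n in cs:
  for col in RNG:
    for s,p in blobs(cs[n],col,70):
        if s[4]>500 or s[1]<110 : continue
        big=s[2]>21; z=.016 if big else H[col]; d=.084 if big else D[col]
        x,e,k=far(n,p,z,d); print(n,col,big,s[:2],x.round(4),'rms',round(e*1e3,1),k)
```

```text
top red False [357 152] [ 0.6213 -0.2738] rms 0.3 9
top red False [249 157] [6.056e-01 1.000e-04] rms 0.1 8
top red True [359 218] [ 0.4407 -0.302 ] rms 0.4 12
top yellow True [179 218] [0.4369 0.156 ] rms 0.3 12
top yellow False [242 220] [0.4534 0.0181] rms 0.1 7
top green False [132 154] [0.6084 0.2913] rms 0.3 9
top green False [197 157] [0.6016 0.1282] rms 1.5 6
top green True [305 204] [ 0.4743 -0.1602] rms 0.3 12
top purple False [ 84 196] [0.5065 0.4193] rms 0.2 8
top purple True [132 208] [0.4599 0.2801] rms 0.4 14
side red False [279 183] [ 0.601  -0.0047] rms 0.4 6
side red False [312 242] [ 0.6182 -0.278 ] rms 0.4 6
side red True [240 266] [ 0.438  -0.3081] rms 0.9 12
side yellow True [210 171] [0.4338 0.1474] rms 1.6 8
side yellow False [229 191] [0.4503 0.0103] rms 0.5 6
side green False [257 135] [0.6049 0.2842] rms 0.6 4
side green False [269 162] [0.5982 0.0985] rms 2.2 6
side green True [241 229] [ 0.4711 -0.1657] rms 0.6 11
side purple False [223 127] [0.4986 0.3963] rms 2.0 3
side purple True [212 151] [0.4558 0.2683] rms 1.4 8
```

The top fits are tight (0.1–0.4 mm rms). The side view is grazing and shows a constant offset of a few mm. I'll use the top view, since lens and dish share any bias there. I'll open the jaws along x, where the two views agree best. First I'll check the IK, then go to yellow.

```bash
cat > rob.py <<'E'
from cell import arm, fingers, read_camera, ticket
import numpy as np, cv2
from vis import *
L={'red':(.6208,-.273),'yellow':(.4532,.0178),'green':(.6083,.2912),'purple':(.5065,.4193)}
DI={'red':(.4408,-.302),'yellow':(.437,.1565),'green':(.4744,-.1605),'purple':(.46,.2805)}
G={'red':.040,'yellow':.037,'green':.042,'purple':.039}   # grasp point above lens underside
RA=np.diag([1.,-1,-1]); RB=np.diag([-1.,1,-1])
T=arm.tcp_to_grasp
def pos(xy,zg): return np.array([xy[0],xy[1],zg+T])
E
python3 - <<'E'
from rob import *
for n,R in(("A",RA),("B",RB)):
    for c in G:
        for w,xy in(('L',L[c]),('D',DI[c])):
            for z in(.037,.18):
                q=arm.solve_ik(pos(xy,z),R); print(n,c,w,z,None if q is None else np.round(q,2))
E
```

```text
A red L 0.037 [-0.02  0.81  0.59  1.66 -0.56  0.85  0.8 ]
A red L 0.18 [-0.2   0.74  0.94  1.56 -0.63  1.17  0.87]
A red D 0.037 [ 0.07  0.64  0.61  2.04 -0.6   0.65  1.08]
A red D 0.18 [-0.19  0.51  0.99  1.93 -0.51  0.98  1.04]
A yellow L 0.037 [-0.41  0.5   0.34  2.22 -0.35  0.48  0.2 ]
A yellow L 0.18 [-0.6   0.25  0.54  2.1  -0.18  0.84  0.05]
A yellow D 0.037 [-0.69  0.51  0.3   2.19 -0.31  0.49 -0.14]
A yellow D 0.18 [-0.81  0.26  0.43  2.07 -0.14  0.84 -0.3 ]
A green L 0.037 [-0.69  0.74  0.26  1.65 -0.25  0.79 -0.32]
A green L 0.18 [-0.74  0.59  0.34  1.54 -0.21  1.05 -0.34]
A green D 0.037 [-0.12  0.57  0.47  2.11 -0.47  0.56  0.69]
A green D 0.18 [-0.43  0.4   0.88  2.01 -0.39  0.91  0.65]
A purple L 0.037 [-0.92  0.72  0.23  1.69 -0.22  0.76 -0.58]
A purple L 0.18 [-0.97  0.56  0.31  1.59 -0.19  1.03 -0.61]
A purple D 0.037 [-0.82  0.58  0.24  2.   -0.24  0.58 -0.42]
A purple D 0.18 [-0.9   0.37  0.33  1.89 -0.15  0.9  -0.49]
B red L 0.037 [-0.27  1.05  1.14  1.68 -1.05  1.14 -1.97]
B red L 0.18 [-0.28  0.84  1.15  1.57 -0.79  1.26 -2.14]
B red D 0.037 [-0.21  0.9   1.14  2.06 -1.06  0.95 -1.62]
B red D 0.18 [-0.27  0.59  1.16  1.94 -0.63  1.04 -1.97]
B yellow L 0.037 [-0.91  0.8   1.14  2.25 -1.08  0.84 -2.17]
B yellow L 0.18 [ 0.66  0.44 -1.06  2.01  0.46  0.96  2.51]
B yellow D 0.037 [-0.24  0.51 -0.29  2.15  0.28  0.52  2.4 ]
B yellow D 0.18 [-0.28  0.27 -0.21  2.03  0.07  0.85  2.6 ]
B green L 0.037 [-0.31  0.76 -0.35  1.61  0.32  0.83  2.35]
B green L 0.18 [-0.32  0.6  -0.32  1.5   0.2   1.08  2.45]
B green D 0.037 [-0.51  0.86  1.14  2.14 -1.06  0.9  -1.85]
B green D 0.18 [-0.59  0.52  1.16  2.02 -0.58  0.99 -2.27]
B purple L 0.037 [-0.53  0.74 -0.37  1.66  0.35  0.81  2.08]
B purple L 0.18 [-0.53  0.58 -0.37  1.55  0.23  1.06  2.18]
B purple D 0.037 [-0.4   0.6  -0.34  1.97  0.32  0.63  2.19]
B purple D 0.18 [-0.4   0.39 -0.32  1.85  0.15  0.92  2.35]
```

```bash
cat >> rob.py <<'E'
def pick(c,dxy=(0,0)):
    xy=np.add(L[c],dxy); t0=arm.current_clock()
    fingers.gripper_to(1.0,f_grip=40)
    arm.movep(pos(xy,.17),RA)
    hit=arm.movel(pos(xy,G[c]),speed=.12,max_force=15)
    f0=np.array(arm.current_wrist_force())
    fingers.gripper_to(D[c]/.085+.08,f_grip=40)
    fingers.gripper_to(0.0,f_grip=40)
    w=arm.current_grip_width()
    print(c,'hit',hit,'width mm',round(w*85,1),'f',f0.round(1),np.round(arm.current_wrist_force(),1),'p',np.round(arm.current_position(),4),'t',round(arm.current_clock()-t0,1),arm.current_clock())
    return (not hit) and abs(w*.085-D[c])<.006
def snap(n,name):
    c=read_camera(n); np.savez(f"{name}.npz",**c); cv2.imwrite(f"pics/{name}.png",c["image"][:,:,::-1]); return c
E
python3 - <<'E'
from rob import *
if pick('purple'):
    arm.movel(pos(L['purple'],.17),speed=.12); arm.wait(.2)
    print(arm.current_grip_width()*85,np.round(arm.current_wrist_force(),1),arm.current_clock())
    snap('side','s1'); snap('top','t1')
E
```

```text
purple hit False width mm 38.6 f [0.3 0.3 0.5] [-0.9 -0.7  3.1] p [0.5066 0.4194 0.1939] t 3.2 3.3167
38.58865125140513 [-0.3  0.1 -1.6] 4.7583
```

Run:
```python
from vis import *
a=cv2.imread("pics/s1.png")[40:190,130:330];cv2.imwrite("pics/s1z.png",cv2.resize(a,None,fx=4,fy=4,interpolation=0))
```

```text
(no output)
```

View pics/s1z.png

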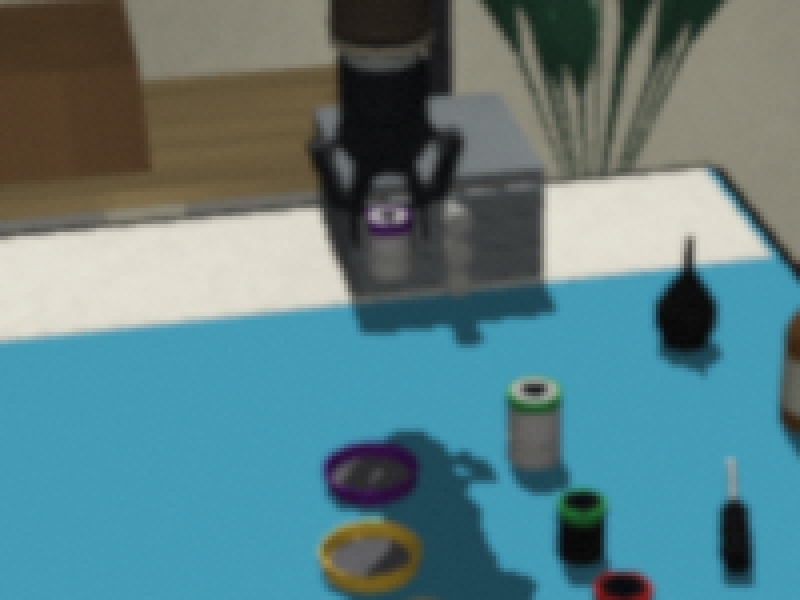

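View pics/t1.png

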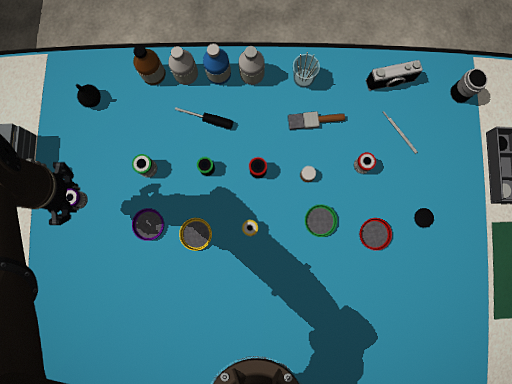

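The purple lens is held upright between the pads (ring at about (72,198) in the top view, (227,94) in the side view). I'll check where it sits relative to the arm's own position.

Run:
```python
from vis import *
for n,f in(("top","t1"),("side","s1")):
    c=dict(np.load(f+".npz"))
    print(n,'expected px',proj(c,(.5065,.4193,.183)).round(1))
    for s,p in blobs(c,'purple',70):
        print(s,worldfit(c,p,.182) if s[4]<300 else '')
```

```text
top expected px [ 69.4 197.4]
[ 67 188  10   7  17] (array([0.51581206, 0.41741472]), np.float64(0.02591715363221897))
[135 210  27  18  51] (array([0.45102643, 0.23343167]), np.float64(0.061829542450298806))
[132 218  32  23 117] (array([0.4497917, 0.2365385]), np.float64(0.06965605148797352))
side expected px [226.7  92.6]
[222  92  11   7  34] (array([0.50728575, 0.40285056]), np.float64(0.050905452899449824))
[212 151  22  15 171] (array([0.41804288, 0.00574751]), np.float64(0.07198630420682416))
```

```bash
cat >> rob.py <<'E'
def place(c,up=.17):
    xy=DI[c]; t0=arm.current_clock()
    arm.movel(pos(xy,.17),speed=.25)
    arm.movel(pos(xy,G[c]+.014),speed=.12)
    arm.wait(.15)
    hit=arm.movel(pos(xy,G[c]+.0025),speed=.02,max_force=5)
    print(c,'touch',hit,'underside z',round(arm.current_position()[2]-T-G[c],4),'w',round(arm.current_grip_width()*85,1),np.round(arm.current_wrist_force(),1))
    fingers.gripper_to(D[c]/.085+.12); fingers.gripper_to(.95)
    arm.movel(pos(xy,.17),speed=.15)
    print('t',round(arm.current_clock()-t0,1),arm.current_clock())
E
python3 - <<'E'
from rob import *
place('purple')
snap('side','s2'); snap('top','t2')
a=cv2.imread("pics/s2.png")[90:240,130:330];cv2.imwrite("pics/s2z.png",cv2.resize(a,None,fx=4,fy=4,interpolation=0))
E
```

```text
purple touch True underside z 0.0042 w 38.7 [-1.   0.1  6. ]
t 4.2 9.05
```

View pics/s2z.png

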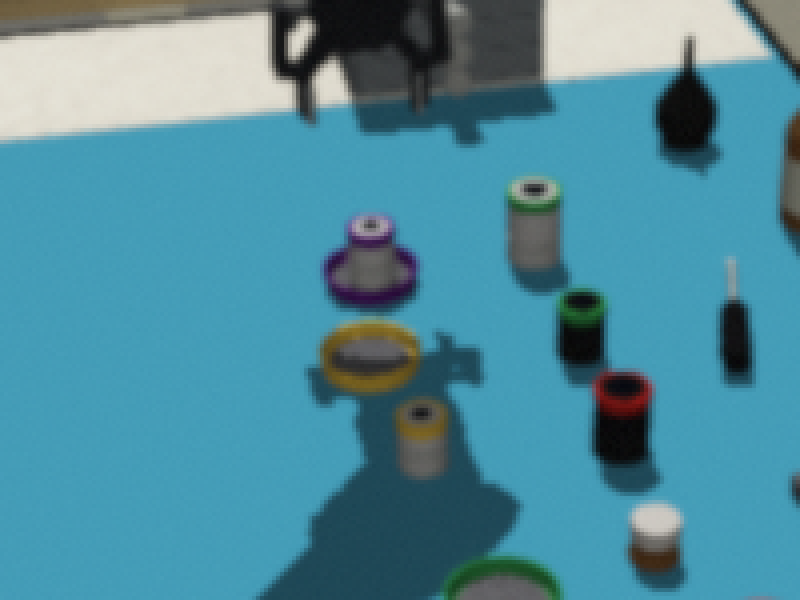

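The purple lens stands upright in the middle of its dish (crop (370,255)), and it touched down at 4.2 mm, which matches the dish floor. Yellow is next.

```bash
cat > go.py <<'E'
import sys
from rob import *
c=sys.argv[1]
if pick(c):
    arm.movel(pos(L[c],.17),speed=.12)
    print('held',round(arm.current_grip_width()*85,1))
    if arm.current_grip_width()*.085>D[c]-.006:
        place(c)
snap('side','s_'+c); snap('top','t_'+c)
E
python3 go.py yellow
```

```text
yellow hit False width mm 36.6 f [-0.3  0.5 -0.1] [-2.1 -0.5  5.4] p [0.4532 0.0178 0.1919] t 3.2 12.3583
held 36.8
yellow touch True underside z 0.0042 w 36.8 [-1.1 -0.5  7.5]
t 4.2 17.825
```

View pics/s_yellow.png

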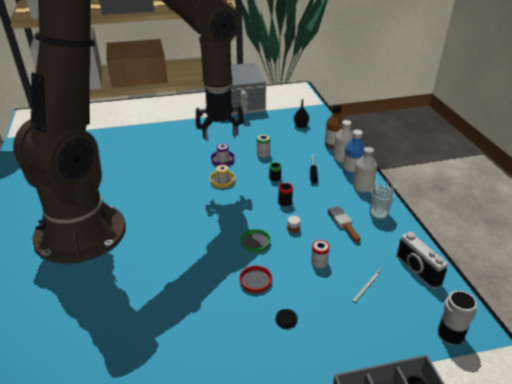

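The yellow lens stands upright in the yellow dish (222,176). Green is next.

```bash
python3 go.py green
```

```text
green hit False width mm 47.1 f [1.1 0.2 0.5] [-2.4 -0.2  3.5] p [0.6083 0.2913 0.197 ] t 2.9 20.875
held 46.8
green touch True underside z 0.0042 w 47.2 [-1.   1.3  7. ]
t 5.4 27.4833
```

View pics/s_green.png

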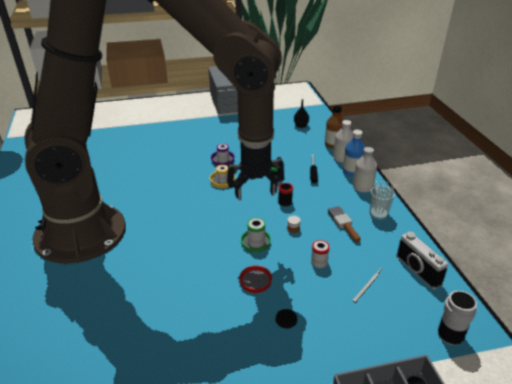

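The green lens stands upright in the green dish (256,235). Red is last.

```bash
python3 go.py red
python3 - <<'E'
from rob import *
arm.movep(pos((.36,.30),.30),RA); arm.wait(.3)
snap('side','s_end'); c=snap('top','t_end')
a=cv2.imread("pics/t_end.png")[140:260,70:440];cv2.imwrite("pics/t_endz.png",cv2.resize(a,None,fx=2.1,fy=2.1,interpolation=2))
for col in RNG:
    for s,p in blobs(c,col,70):
        if s[4]<500: print(col,s.tolist(),worldfit(c,p,.016 if s[2]>22 else H[col]+.003))
print(arm.current_clock())
E
```

```text
red hit False width mm 42.8 f [-0.  -0.4  0.6] [-1.6  1.   2.9] p [ 0.6208 -0.2731  0.195 ] t 2.9 30.475
held 42.9
red touch True underside z 0.0041 w 42.6 [-0.8  0.6  7.1]
t 4.3 36.0083
red [249, 157, 18, 19, 121] (array([ 6.04056052e-01, -5.76598034e-05]), np.float64(0.045074159579318575))
red [359, 218, 33, 32, 382] (array([ 0.4407717 , -0.30157567]), np.float64(0.08327953841081591))
yellow [179, 218, 33, 33, 322] (array([0.43710339, 0.15679865]), np.float64(0.08280153557101196))
yellow [185, 225, 17, 16, 110] (array([0.43867379, 0.15714779]), np.float64(0.040216849866422516))
green [197, 157, 16, 16, 100] (array([0.60476774, 0.13061109]), np.float64(0.04039458851144796))
green [305, 204, 32, 33, 378] (array([ 0.47445431, -0.16093811]), np.float64(0.08297036232827641))
purple [132, 208, 32, 33, 292] (array([0.45995284, 0.28105534]), np.float64(0.08259427619923145))
38.725
```

```bash
ls pics
```

```text
s1.png
s1z.png
s2.png
s2z.png
s_end.png
s_green.png
s_red.png
s_yellow.png
side0.png
t1.png
t2.png
t_end.png
t_endz.png
t_green.png
t_red.png
t_yellow.png
top0.png
z1.png
z2.png
```

View pics/t_endz.png

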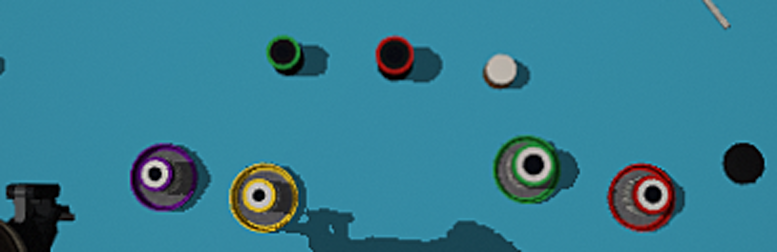

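View pics/s_end.png

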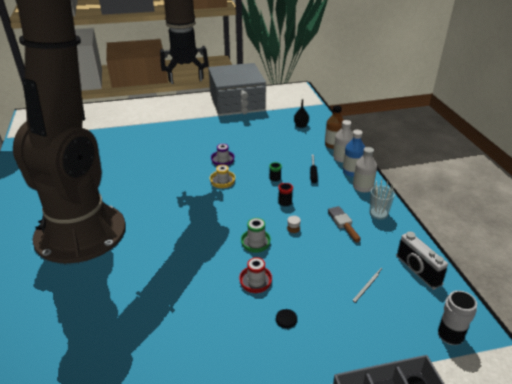

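All four lenses stand upright in their own dishes: in the side view, purple is at (222,153), yellow (222,176), green (256,235) and red (256,273). The black lenses haven't moved. I'll check the lens centres numerically from the dark glass before handing in.

Run:
```python
from rob import *
c=dict(np.load("t_end.npz")); g=cv2.cvtColor(c["image"],cv2.COLOR_RGB2GRAY); ok=True
for col in G:
    e=proj(c,(*DI[col],H[col]+.004)); u,v=np.round(e).astype(int)
    m=np.zeros_like(g); m[v-7:v+8,u-7:u+8]=(g[v-7:v+8,u-7:u+8]<60)
    n,l,s,ce=cv2.connectedComponentsWithStats(m); i=min(range(1,n),key=lambda k:np.hypot(*(ce[k]-e))-.02*s[k,4])
    d=ray(c,ce[i],H[col]+.004)[:2]-DI[col]; print(col,s[i,4],'offset mm',(d*1e3).round(1)); ok&=np.hypot(*d)<.008
print(ok)
if ok: ticket.hand_in(); print('handed in')
```

```text
red 50 offset mm [ 1.4 -0.9]
yellow 23 offset mm [1.5 0.4]
green 70 offset mm [ 1.6 -0.9]
purple 29 offset mm [1.4 0.2]
True
the job is handed in; nothing more can be done
handed in
```

All four chrome lenses are standing upright and released in the dishes matching their rings, and I handed the job in at about 39 s of the 106 s allowed. I placed them in the order purple, yellow, green, red. Each was set down slowly with force sensing and touched at 4.1–4.2 mm, against the 4 mm dish floor.

- **Final position:** in the last top picture each lens is within about 2 mm of its dish centre.
- **Standing and clear:** the last side picture shows all four upright and the gripper clear of everything.
- **Black lenses:** both fit at their starting positions to within about 1 mm, and I did not touch them.

**Disagreements:**
- The side camera's positions differed from the top camera's by 3–5 mm in x and mostly 4–12 mm in y. The purple lens was about 20 mm off, from a poor fit on few pixels. I used the top camera because its fits were tight and its sizes matched those given, and the grasps and touch heights bore that out.
- The gripper read 1–1.5 mm under each lens's diameter, consistently for all four.

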